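Set the batch-number wheel of the tube coder to 7

ROBOT

A 6-joint arm with a two-finger parallel gripper is mounted at the origin on the work surface; the furniture and walls round the work are solid. World frame = base frame: x ahead of the robot, y to its left, z up, the work surface at z = 0. Lengths are in mm, angles in rad, forces in N, time in s.
With the tool pointing down it reaches from about 325 to 875 mm from the base axis. Payload 4.4 kg.
Tool frame: the origin (TCP) lies on the centre line of the jaws, within the pads' length; the fingertips stand ahead of it and the grasp point (between the pads) lies 6 mm ahead of it (ctrl.tcp_to_tips is the z of the fingertips in the tool frame, in mm); z points along the fingers, y is the direction in which the jaws open and shut (so a half turn about z gives the same grasp; the last joint's range is limited). The gripper opens to 85 mm and grips with 20 to 120 N. Pads are 22 mm wide; open, the fingers measure 114 mm over their backs; the gripper's body (76 mm by 85 mm) begins 54 mm behind the grasp point. The pads swing forward as they close: fully open they stand 13 mm farther back than shut.
Start: joints at [1, 0.207, 1.542, -0, 1.393, -0.15], TCP at [234.892, 524.837, 256.282] pointing down, gripper open.
Joint ranges: [-2.73, 2.73], [-0.86, 2.22], [0.23, 2.46], [-1.11, 4.25], [0.08, 2.63], [-2.82, 2.82]. Speed limits (rad/s): [2.79, 2.79, 3.14, 3.14, 3.14, 3.14].

INTERFACE

Orientations are given as a 3x3 rotation matrix whose columns are the frame's x, y, z axes.
In Python, from plant import ctrl, sensors, optics gives the robot as it stands. Calls block until the motion is done:
- ctrl.move_ptp(position, orientation): joint-space move of the TCP to a pose.
- ctrl.move_l(position, rot=None, vel=150, threshold=None): straight line of the TCP; rot=None keeps the orientation; vel is the mean speed in mm/s. With threshold (N) it stops when the force on the tool has changed by that much, and returns True; else False.
- ctrl.set_joints(angles): joint-space move.
- ctrl.gripper_to(opening, force=None): finger opening in mm; force is the grip in N (None keeps the last); returns when the fingers have stopped.
- ctrl.hold(seconds).
- ctrl.solve_ik(position, orientation): joint angles nearest the present ones, or None.
- sensors.read_state(): the state.
- optics.grab_frame(name): name is "scene" or "top"; returns (picture, depth): 420x560x3 uint8, red, green, blue; 420x560 float32, mm along the optical axis (not along the pixel's ray), 0 where there is no reading.
- optics.camera_params(name): a dict with "mtx" (3x3 intrinsics, pixels), "R" (3x3) and "t" (3): a world point X has camera coordinates R X + t. Camera axes: x right, y down, z forward; pixel columns grow to the right and rows downward; lengths in mm; the calibration is good to about 2 mm. A picture is of the moment at which its call begins. camera_params takes no time and is no camera call.
A pose or a line that the arm cannot do raises ctrl.MotionError and nothing moves.
- ctrl.finish_job(): hands the job in, once; it reports no verdict.
The state is a dict: "t": time; "q": joint angles; "qvel": joint speeds; "tau": joint torques, N m; "eef_pos": TCP position; "eef_rot": TCP orientation; "force": force on the tool from outside, world axes, zero at the start; "wrist_torque": the same for the moment, N m; "grip_width": finger opening in mm.
Only numpy, scipy, OpenCV 4.12 (cv2) and the standard library are available. Lean on these libraries where they do the work, as an engineer would, in place of code of your own. Each camera call takes 0.05 s, during which the arm holds its last target. There are 200 camera calls.

TASK

The next batch of sample carriers is number 7: on the white batch coder, slide the orange guard off the ribbed wheel, roll the wheel from above with a light fingertip until the 7 stands in the middle of the small window, then slide the guard fully back over the wheel and let go. The wheel sits on a delicate sprung bearing, so never press it with more than 18 N, and leave everything else on the bench where it is.

Things in the scene. Friction and masses are not known exactly. Their poses are not given: they have to be found in the camera images.
- coder: white batch coder, fixed to the bench, 104 x 176 x 90 mm (x, y, z), turned up to 0.3 rad about z. Origin on its underside, below the middle of the wheel; its x points away from the robot, y along the wheel's axle, z up. Flat deck 60 mm up. Right of the wheel (y -84 to -27 mm) a hood 90 mm high hides the number drum. In y it reaches from -84 to +92 mm
- deck_slot (a point): point fixed to the coder, at deck height (60 mm above its origin), under the wheel's crown. The black ribbed wheel (radius 36, 44 mm wide, y -22 to +22) stands out here. Crown at rest 18 to 26 mm above this point: it differs from unit to unit and is not measured, so must be felt. Pressed, the whole wheel sinks on a spring of 8 N per mm (7 mm travel)
- window (a point): middle of the black-framed window in the hood's front, which slopes at 45 degrees towards the robot; 24 mm wide, 21 mm high. Red index marks left and right of it show its middle. The number drum turns some 6 mm behind it
- drum (a joint): turn of wheel and number drum (one piece), rad: n x 0.628 with number n (0 to 9, 13 mm high) mid-window; 7 is 4.398. Grows as the crown is rolled away from the robot (coder's +x), 36 mm of rim per rad. Starts at 1.7 to 3.4, stops at -0.25 and 5.9, stays where left. Rim drag about 4 N: a fingertip rubbing along x on the crown must press some 6 to 14 N; lighter slips, over 18 N does harm
- guard (a joint): slide of the orange guard in m along the coder's +y: 0 = fully home over the wheel (end stop), 0.060 = fully off, parked left of the wheel (end stop). Slides with about 2.5 N and stays where it is left
- guard_lug (a point): middle of the upright orange lug on the guard, to push or pinch: 32 mm along the coder's x, 12 mm along its y, 22 mm high. Moves with the guard; with the guard home it is 102.5 mm straight above the coder's origin. The lug stands on the guard's flat roof (91.5 mm above the coder's origin, 86 mm in x, 52 mm in y); its top is at 113.5 mm
- carrier_back: bystander: ivory tube carrier with tubes, 32 x 188 x 97 mm, behind the coder; origin on its underside
- carrier_back2: bystander: empty ivory tube carrier, 32 x 188 x 78 mm, behind the coder on the right; origin on its underside
- carrier_side: bystander: ivory tube carrier with tubes, 32 x 188 x 97 mm, in front on the right; origin on its underside
- pen: bystander: black marker, 116 mm long, lying in front on the right; origin on its underside

How it is judged (in metres and radians):
On the way, in this order (a step that is already met when the one before it is completed fails the run):
1. the guard is slid off the wheel (value of joint guard above 0.05 m), for 0.1 s.
2. with the guard off, the 7 is brought to the middle of the window (value of joint guard above 0.04 m and value of joint drum between 4.228 and 4.568 rad), for 0.2 s.
At the end, for the whole second after the job is handed in: The 7 stands in the middle of the window (drum at 4.398 rad, within 0.17 rad), the guard is back home over the wheel (within 4 mm of its stop), and both are at rest (value of joint drum between 4.228 and 4.568 rad and value of joint guard below 0.004 m and velocity of joint guard between -0.01 and 0.01 m/s and velocity of joint drum between -0.05 and 0.05 rad/s); the robot touches nothing.
It fails at once if the wheel is pressed with more than 18 N (contact force between drum and anything else above 18 N).
It fails at once if a bystander is moved by more than 20 mm (distance of any of carrier_back, carrier_back2, carrier_side, pen from where it was at the start of the episode above 0.02 m).
It also fails if it takes over 64 s, if anything falls off the work surface, if the arm or the gripper's body presses on something with over 40 N, if the wrist force passes 120 N, or if a joint passes its speed limit or range.

## Working session

There is one attempt and no reset: what is moved stays moved. The work goes in short steps, each a Python script; the robot and the scene stay as the last script left them, time stands still between calls to the robot, and variables do not carry over. Pictures are saved under pics/ and viewed, about 8 in all and at most 12, crops included, and the job is handed in when it is done.

```bash
mkdir -p pics; ls
python3 - <<'E'
from plant import ctrl,sensors,optics
import cv2
for n in("scene","top"):
    p,d=optics.grab_frame(n); cv2.imwrite(f"pics/{n}0.png",p[:,:,::-1])
    c=optics.camera_params(n); print(n,c["mtx"].round(1).tolist(),(-c["R"].T@c["t"]).round())
    print(c["R"].round(2).tolist())
s=sensors.read_state();print(s["t"],s["force"],s["eef_rot"],ctrl.tcp_to_tips,s["grip_width"])
E
```

```text
pics
scene [[428.5, 0.0, 284.5], [0.0, 428.5, 206.0], [0.0, 0.0, 1.0]] [  26. -700.  852.]
[[0.75, -0.67, -0.0], [-0.49, -0.54, -0.69], [0.46, 0.52, -0.73]]
top [[493.5, 0.0, 278.2], [0.0, 493.5, 214.5], [0.0, 0.0, 1.0]] [ 304. -170. 1154.]
[[0.01, -1.0, 0.01], [-0.98, -0.01, -0.19], [0.19, -0.01, -0.98]]
0.1 [ 0.43645816 -0.87853907  0.21400912] [[-9.12760224e-01  4.08494068e-01 -1.17023319e-03]
 [ 4.08495589e-01  9.12758629e-01 -1.74345961e-03]
 [ 3.55947534e-04 -2.06939568e-03 -9.99997795e-01]] 25.0 85.43620133373821
```

View pics/scene0.png

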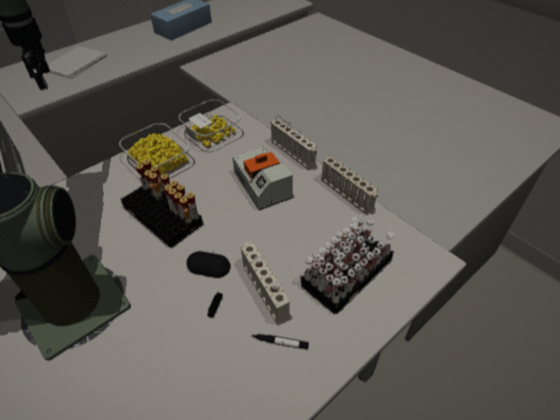

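View pics/top0.png

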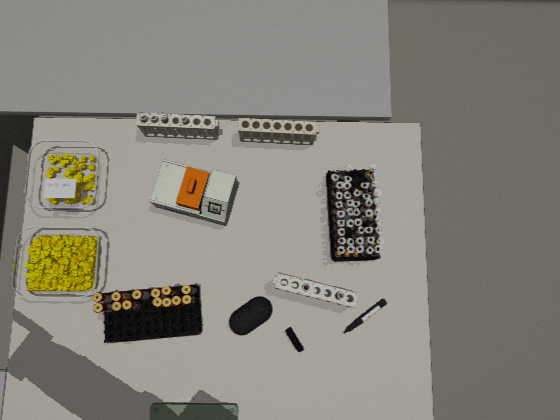

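The top view shows the coder around (193,190), with the orange guard around (194,187), the lug at (192,185) and the window at (215,208). Next I measure the guard from its orange mask and depth.

```bash
cat > h.py <<'E'
from plant import ctrl,sensors,optics
import cv2, numpy as np
def world(n,d,r,c):
    k=optics.camera_params(n);z=d[r,c].astype(float)
    P=np.linalg.inv(k["mtx"])@np.vstack([c*z,r*z,z])
    return (k["R"].T@(P-np.asarray(k["t"])[:,None])).T
def proj(n,X):
    k=optics.camera_params(n);p=k["mtx"]@(k["R"]@np.asarray(X,float)+k["t"]);return p[:2]/p[2]
def guard(n,lo=84,hi=98):
    p,d=optics.grab_frame(n);h=cv2.cvtColor(p,cv2.COLOR_RGB2HSV)
    m=((h[...,0]<16)&(h[...,1]>170)&(h[...,2]>90)&(d>0)).astype(np.uint8)
    k,l,s,_=cv2.connectedComponentsWithStats(m);i=1+np.argmax(s[1:,4]);r,c=np.nonzero(l==i)
    W=world(n,d,r,c);R=W[(W[:,2]>lo)&(W[:,2]<hi)];T=W[W[:,2]>105]
    return p,d,R,T
E
python3 - <<'E'
from h import *
for n in("top","scene"):
    p,d,R,T=guard(n)
    print(n,len(R),len(T),np.median(R[:,2]),cv2.minAreaRect(R[:,:2].astype(np.float32)),R.mean(0).round(1),T.mean(0).round(1) if len(T) else 0, T[:,2].max() if len(T) else 0)
    if len(T)>4: print(cv2.minAreaRect(T[:,:2].astype(np.float32)))
    if n=="top":a=p[150:235,140:250]
    else:a=p[140:215,220:305]
    cv2.imwrite(f"pics/c_{n}.png",cv2.resize(a,None,fx=7,fy=7,interpolation=cv2.INTER_CUBIC)[:,:,::-1])
E
```

```text
top 749 75 90.51588444379914 ((565.4021606445312, 9.262825012207031), (52.04994201660156, 85.78230285644531), 75.63230895996094) [564.3   8.9  90.4] [564.9   9.  112.2] 116.24713017046663
((565.4125366210938, 9.007926940917969), (12.445720672607422, 31.122777938842773), 77.6259536743164)
scene 295 29 89.73709629079401 ((566.6655883789062, 7.322299957275391), (49.999107360839844, 85.63619232177734), 74.86203002929688) [563.    5.   89.8] [565.4   7.2 111.7] 115.67515173197492
((566.0282592773438, 6.373559951782227), (10.0934476852417, 31.026777267456055), 67.84146118164062)
```

View pics/c_top.png

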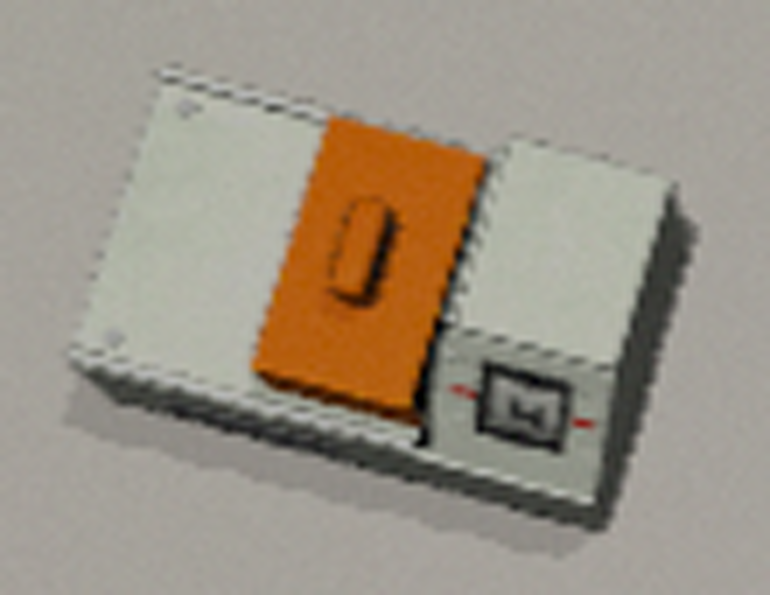

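The measured roof is 52 x 86 mm at z of about 90.5, which matches the guard. The crop puts the lug at (362,250) and the window at (525,408), with red marks at (463,390) and (583,424). That gives a coder origin of about (565.4, 8.7) and a yaw of -0.25. Next I push the guard off with closed fingers.

```bash
cat >> h.py <<'E'
yaw=-0.251; O=np.array([565.6,8.5])
X=np.array([np.cos(yaw),np.sin(yaw)]);Y=np.array([-np.sin(yaw),np.cos(yaw)])
ROT=np.array([[-X[0],Y[0],0],[-X[1],Y[1],0],[0,0,-1]])
def P(x,y,ztip): return [*(O+x*X+y*Y),ztip+25]
def st():
    s=sensors.read_state();e=np.array(s["eef_pos"]);f=np.array(s["force"]);d=e[:2]-O
    print("t%.1f xy %.1f %.1f ztip %.2f F %.1f %.1f %.1f w%.1f"%(s["t"],d@X,d@Y,e[2]-25,f[:2]@X,f[:2]@Y,f[2],s["grip_width"]));return s
def crop(n,name,f=12):
    p,d=optics.grab_frame(n);u,v=proj(n,[*(O-40*X-55*Y),75]).astype(int)
    a=p[v-24:v+24,u-30:u+30];cv2.imwrite(name,cv2.resize(a,None,fx=f,fy=f,interpolation=cv2.INTER_CUBIC)[:,:,::-1])
E
python3 - <<'E'
from h import *
ctrl.gripper_to(0,20)
ctrl.move_ptp(P(0,-33,170),ROT);st()
ctrl.move_l(P(0,-33,98),vel=100);st()
print(ctrl.move_l(P(0,48,98),vel=40,threshold=12));st()
p,d,R,T=guard("top");print(R.mean(0),T.mean(0))
a=p[140:240,130:260];
ctrl.move_l(P(0,-5 if 0 else 25,98),vel=80)
ctrl.move_l(P(0,25,150),vel=120);st()
p,d,R,T=guard("top")
print((cv2.minAreaRect(R[:,:2].astype(np.float32))))
b=optics.grab_frame("scene")[0][140:215,220:320]
z=lambda a:cv2.resize(a,(560,420),interpolation=cv2.INTER_CUBIC)
cv2.imwrite("pics/off.png",z(b)[:,:,::-1])
crop("top","pics/w0.png")
E
```

```text
t3.2 xy -0.2 -32.2 ztip 170.08 F 0.3 -0.6 0.1 w-0.0
t4.1 xy 0.6 -32.9 ztip 98.56 F -0.0 0.5 -0.3 w-0.0
True
t5.9 xy -0.1 42.0 ztip 97.69 F 0.7 -2.3 1.2 w0.0
[551.02064925  59.81585813  90.44749243] [472.5171906   -1.05231162 418.39331514]
t6.9 xy -0.3 25.1 ztip 149.83 F -1.1 -0.6 0.1 w0.3
((557.8281860351562, 56.92723846435547), (21.16305160522461, 47.706321716308594), 77.78404235839844)
```

View pics/off.png

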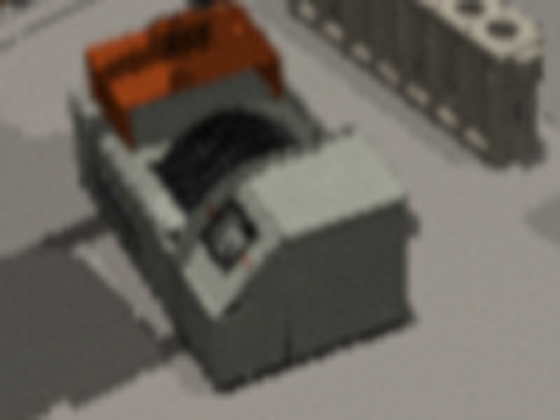

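View pics/w0.png

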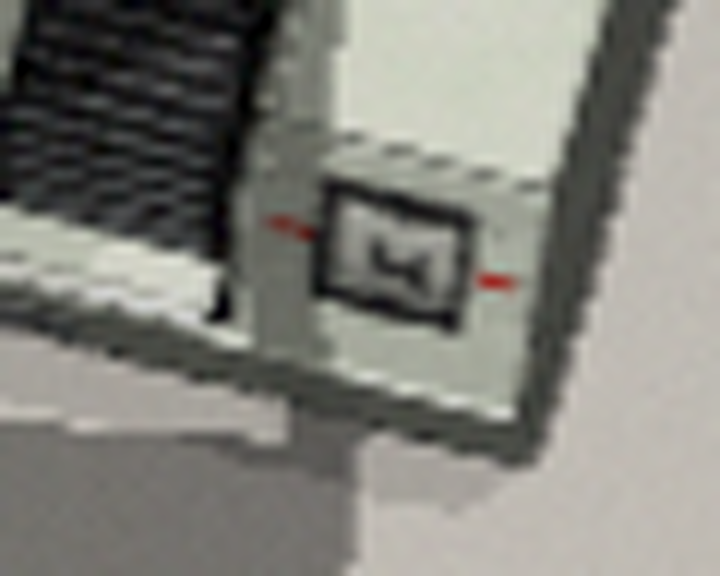

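The guard is parked left and the wheel is exposed. The window, centred near (398,253) in the crop, shows what is probably a 4 at about (400,262). I now feel for the crown, after measuring the guard and window from the images.

Run:
```python
from h import *
p,d,R,T=guard("scene");c=(T[:,:2]-O);print("lug",len(T),np.mean(c@X),np.mean(c@Y),"roof",np.percentile((R[:,:2]-O)@Y,[1,99]))
p,d=optics.grab_frame("top")
h=cv2.cvtColor(p,cv2.COLOR_RGB2HSV);m=((h[...,0]<8)|(h[...,0]>172))&(h[...,1]>120)
u,v=proj("top",[*(O-40*X-55*Y),75]).astype(int);q=np.zeros_like(m);q[v-24:v+24,u-24:u+24]=1
r,cc=np.nonzero(m&q);W=world("top",d,r,cc);e=W[:,:2]-O
for a in range(len(r)):print(r[a],cc[a],(e[a]@X).round(1),(e[a]@Y).round(1),W[a,2].round(1))
ctrl.move_l(P(-9,0,100),vel=100);ctrl.hold(.3);st()
print(ctrl.move_l(P(-9,0,76),vel=10,threshold=4));ctrl.hold(.2);st()
```

```text
lug 0 nan nan roof [34.43587724 58.07244092]
205 205 -30.8 -36.7 81.3
206 207 -30.9 -40.6 75.7
210 222 -30.6 -75.1 73.9
210 223 -30.3 -77.5 75.7
t8.1 xy -8.5 0.2 ztip 100.63 F 0.1 -0.5 -0.1 w-0.1
True
t10.1 xy -9.0 -0.0 ztip 80.28 F -0.3 0.1 5.2 w0.2
  return _methods._mean(a, axis=axis, dtype=dtype,
  ret = ret.dtype.type(ret / rcount)
```

```bash
cat >> h.py <<'E'
def press(x,target,z):
    "trim tip height until Fz is near target"
    for _ in range(4):
        f=np.mean([sensors.read_state()["force"][2] for _ in range(5)])
        if abs(f-target)<1: break
        z+=np.clip((f-target)/8,-.5,.5); ctrl.move_l(P(x,0,z),vel=10); ctrl.hold(.1)
    return z
E
python3 - <<'E'
from h import *
z=press(-9,9.5,80.28);st();print(z)
for x in(-3,3,9):
    print(ctrl.move_l(P(x,0,z),vel=25,threshold=7));st()
ctrl.hold(.1);st()
ctrl.move_l(P(9,0,95),vel=80)
ctrl.move_l(P(-9,60,130),vel=150)
crop("top","pics/w1.png");st()
E
```

```text
t11.5 xy -8.8 0.0 ztip 79.85 F -3.2 -0.6 7.9 w0.2
78.7693129922897
False
t11.9 xy -2.8 0.0 ztip 79.90 F -3.1 -0.9 8.6 w0.2
False
t12.3 xy 3.1 0.0 ztip 79.88 F -3.4 -0.8 8.3 w0.1
False
t12.7 xy 9.2 -0.0 ztip 79.81 F -2.7 -0.1 7.8 w-0.0
t12.8 xy 9.2 -0.0 ztip 79.81 F -2.5 -0.6 7.2 w-0.0
t13.8 xy -9.4 59.4 ztip 129.23 F -0.2 -0.9 -1.2 w0.2
```

View pics/w1.png

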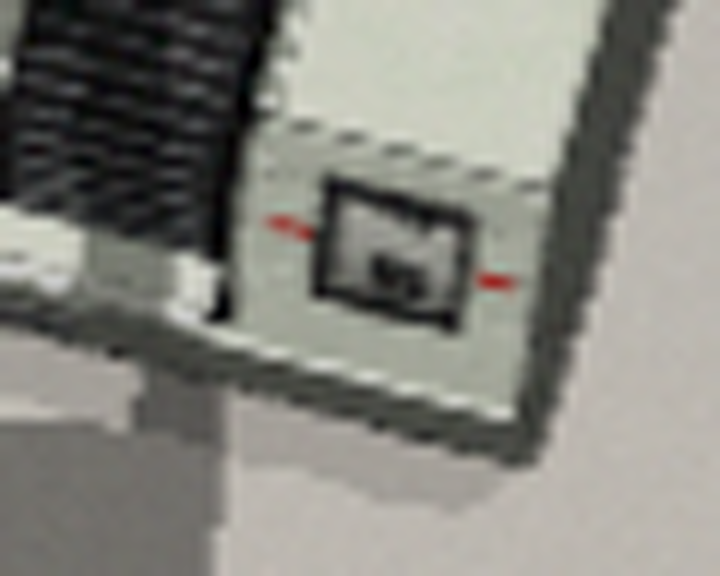

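Run:
```python
from h import *
for n in("top","scene"):
  u,v=proj(n,[*(O-40*X-55*Y),75]).astype(int)
  print(n,"win",(proj(n,[*(O-30.7*X-56.5*Y),75.5])-[u-30,v-24])*12)
  for dn in(-1,-.8,-.6,-.4,-.2,0,.2,.4,.6):
    a=np.pi/4+dn*.628; R=37.4
    print(dn,((proj(n,[*(O-R*np.cos(a)*X-56.5*Y),45+R*np.sin(a)])-[u-30,v-24])*12+6).round())
p,_=optics.grab_frame("top")
g=cv2.cvtColor(p,cv2.COLOR_RGB2GRAY);u,v=proj("top",[*(O-30.7*X-56.5*Y),75.5]).astype(int)
a=cv2.resize(p[v-9:v+9,u-10:u+10],None,fx=20,fy=20,interpolation=cv2.INTER_LANCZOS4)
q,_=optics.grab_frame("scene");u,v=proj("scene",[*(O-30.7*X-56.5*Y),75.5]).astype(int)
b=cv2.resize(q[v-9:v+9,u-10:u+10],None,fx=20,fy=20,interpolation=cv2.INTER_LANCZOS4)
cv2.imwrite("pics/two.png",cv2.convertScaleAbs(np.hstack([a,b])[:,:,::-1],alpha=1.4))
```

```text
top win [382.6397905  249.37040044]
-1 [394. 312.]
-0.8 [393. 303.]
-0.6 [393. 290.]
-0.4 [393. 275.]
-0.2 [395. 258.]
0 [398. 238.]
0.2 [401. 217.]
0.4 [405. 194.]
0.6 [410. 170.]
scene win [412.94176936 285.59077256]
-1 [399. 381.]
-0.8 [402. 365.]
-0.6 [407. 348.]
-0.4 [415. 331.]
-0.2 [425. 315.]
0 [437. 299.]
0.2 [451. 283.]
0.4 [467. 269.]
0.6 [483. 256.]
```

View pics/two.png

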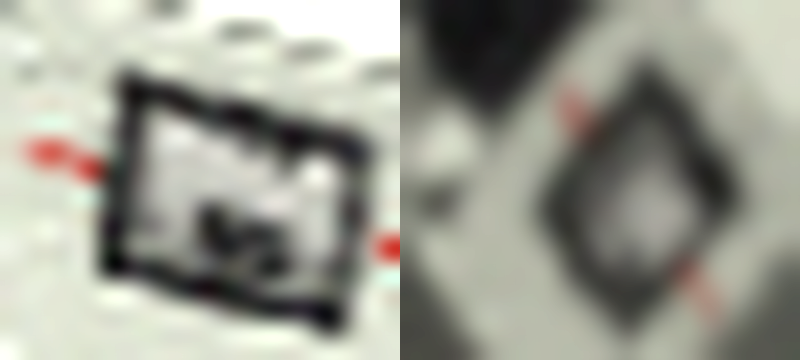

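The drum model fits. The first digit, a 4 at row 262, means n ≈ 3.75. After 18 mm of rim the 5 is at row 278, n ≈ 4.55, as predicted. About 55 mm of rim remain. I'll do two strokes of 18 mm and then look.

```bash
cat >> h.py <<'E'
def stroke(x0,x1):
    ctrl.move_l(P(x0,0,88),vel=150);ctrl.hold(.1)
    print(ctrl.move_l(P(x0,0,77),vel=10,threshold=5));ctrl.hold(.1)
    z=press(x0,9,sensors.read_state()["eef_pos"][2]-25);st()
    print(ctrl.move_l(P(x1,0,z),vel=25,threshold=7));ctrl.hold(.1);st()
    ctrl.move_l(P(x1,0,92),vel=80)
def look(name):
    ctrl.move_l(P(-9,60,130),vel=200);crop("top",name);st()
E
python3 - <<'E'
from h import *
ctrl.move_l(P(-9,0,95),vel=200)
stroke(-9,9);stroke(-9,9);look("pics/w2.png")
E
```

```text
True
t17.0 xy -8.9 -0.0 ztip 79.91 F -3.1 0.1 8.0 w-0.1
False
t18.0 xy 9.0 -0.0 ztip 79.85 F -2.3 -0.2 6.9 w-0.0
True
t21.0 xy -8.9 0.0 ztip 79.91 F -3.2 -0.2 8.0 w0.4
False
t21.9 xy 9.0 -0.0 ztip 79.81 F -2.3 -0.3 6.6 w-0.0
t22.8 xy -9.5 59.3 ztip 129.04 F -1.0 -0.1 -0.2 w-0.1
```

View pics/w2.png

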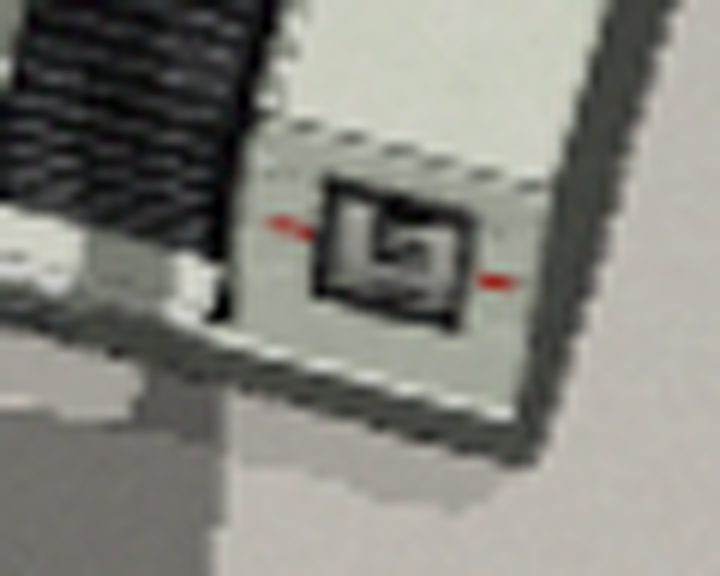

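The window now shows a 6, roughly at (405,236), so n ≈ 6.0–6.1 and about 20–21 mm remain.

Run:
```python
from h import *
ctrl.move_l(P(-10,0,95),vel=200)
stroke(-10,10);look("pics/w3.png")
```

```text
True
t26.0 xy -9.8 -0.0 ztip 79.89 F -1.9 -0.9 7.7 w-0.1
False
t27.0 xy 10.0 -0.0 ztip 79.73 F -3.2 -0.5 7.5 w0.1
t27.9 xy -9.5 59.3 ztip 129.03 F -0.6 0.5 -0.0 w-0.0
```

View pics/w3.png

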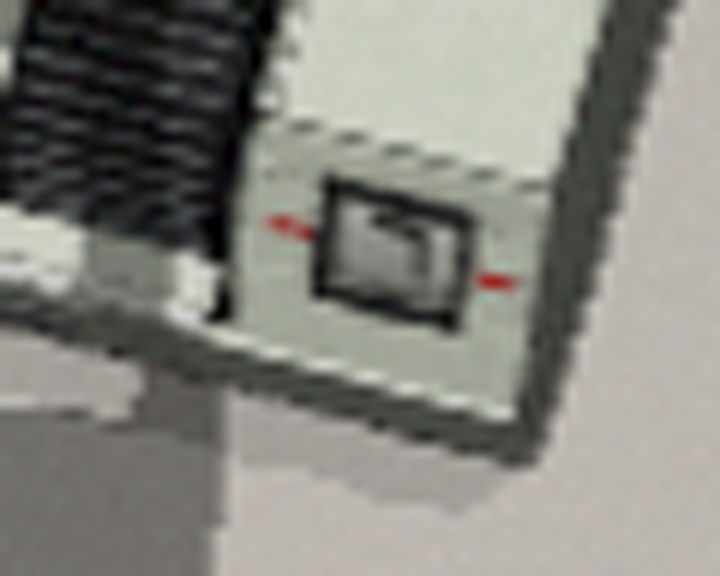

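The window shows a 7, with its bar near (400,216) and its foot near (425,275), so it is close to the middle. I'll unroll the drum surface numerically to check the centring, at no arm cost.

Run:
```python
from h import *
p=np.mean([optics.grab_frame("top")[0].astype(float) for _ in range(4)],0)
g=cv2.cvtColor(p.astype(np.uint8),cv2.COLOR_RGB2GRAY).astype(np.float32)
dn=np.arange(.5,-.51,-.05);ys=np.arange(-46,-69,-1.5);R=37.4
uv=np.array([[proj("top",[*(O-R*np.cos(np.pi/4+k*.628)*X+y*Y),45+R*np.sin(np.pi/4+k*.628)]) for y in ys] for k in dn]).astype(np.float32)
im=cv2.remap(g,uv[...,0],uv[...,1],cv2.INTER_CUBIC)
for k,r in zip(dn,im):print("%5.2f"%k,*["%3d"%v for v in r])
```

```text
0.50 166 166 159 153 150 153 163 166 157 152 150 149 158 164 158 151
 0.45 157 145 136 138 143 144 145 139 130 137 141 135 139 139 126 133
 0.40  94  89  99 106 109  93  87  83  91 100 102  90  93  90  85  98
 0.35  35  43  50  59  57  42  31  35  48  53  45  47  50  49  44  62
 0.30  30  36  29  31  34  31  27  25  32  28  25  35  37  36  31  38
 0.25  61  68  60  60  63  61  49  34  39  48  59  60  57  60  47  40
 0.20  94 116 124 115  90  67  50  44  61  80  90  95 105 111  87  56
 0.15 116 154 164 132  73  43  45  54  66  69  83 114 148 158 115  72
 0.10 128 160 162 120  60  47  60  62  52  45  66 116 163 163 122  79
 0.05 124 149 152 125  94  85  86  78  61  50  66 107 150 153 120  75
 0.00 118 143 152 140 132 127 115 108  91  79  76  97 140 149 118  65
-0.05 111 138 150 147 149 142 133 131 123 104  85  93 134 148 118  62
-0.10 105 133 147 144 143 138 141 145 134 110  88  91 131 147 123  72
-0.15 104 133 145 140 137 138 142 142 130 108  87  88 127 148 130  80
-0.20 103 132 142 138 138 139 137 134 127 106  85  84 123 146 128  85
-0.25 101 129 140 139 139 137 133 132 126 104  83  84 121 142 125  85
-0.30  97 125 136 136 135 134 132 131 125 105  89  91 121 136 118  82
-0.35  92 119 130 131 131 129 128 128 124 111 101 100 120 126 104  75
-0.40  89 113 126 126 124 120 122 127 125 117 109 104 115 117  93  68
-0.45  84 108 120 119 114 111 118 124 120 113 105 100 108 107  82  63
-0.50  83 105 115 113 107 102 108 113 108 103  96  94 102 100  78  67
```

The unrolled drum shows the 7 spanning about +0.17 to -0.38 pitch, so its centre is about 0.1 pitch (0.06 rad) low, inside the 0.17 rad tolerance. I nudge it 2 mm, re-check, then close the guard.

```bash
cat >> h.py <<'E'
def unroll():
    p,_=optics.grab_frame("top");g=cv2.cvtColor(p,cv2.COLOR_RGB2GRAY).astype(np.float32)
    dn=np.arange(.4,-.51,-.05);ys=np.arange(-46,-69,-1.5);R=37.4
    uv=np.array([[proj("top",[*(O-R*np.cos(np.pi/4+k*.628)*X+y*Y),45+R*np.sin(np.pi/4+k*.628)]) for y in ys] for k in dn]).astype(np.float32)
    for k,r in zip(dn,cv2.remap(g,uv[...,0],uv[...,1],cv2.INTER_CUBIC)):print("%5.2f"%k,*["%3d"%v for v in r[3:13]])
E
python3 - <<'E'
from h import *
ctrl.move_l(P(-1,0,95),vel=200)
stroke(-1,1)
ctrl.move_l(P(1,60,130),vel=200);st();unroll()
ctrl.move_l(P(0,92,130),vel=150);ctrl.move_l(P(0,92,98),vel=80);ctrl.hold(.1);st()
print(ctrl.move_l(P(0,10,98),vel=35,threshold=12));st();ctrl.hold(.2);st()
ctrl.move_l(P(0,30,98),vel=60);ctrl.move_l(P(0,30,160),vel=150);ctrl.move_l(P(-40,130,250),vel=200);st()
p,d,R,T=guard("top");r=cv2.minAreaRect(R[:,:2].astype(np.float32));print(r,(np.array(r[0])-O)@Y,len(T),((T[:,:2]-O)@Y).mean())
unroll()
a=p[150:235,140:250];cv2.imwrite("pics/end.png",cv2.resize(a,None,fx=7,fy=7,interpolation=cv2.INTER_CUBIC)[:,:,::-1])
E
```

```text
True
t31.2 xy -0.9 0.0 ztip 79.91 F -3.3 -0.8 8.3 w-0.1
False
t31.6 xy 1.1 -0.0 ztip 79.89 F -2.6 -0.7 8.4 w0.5
t32.4 xy 0.6 59.9 ztip 129.51 F 0.2 0.4 -0.3 w0.1
 0.40 109 110  92  88  85  90 100 104  92  93
 0.35  61  57  38  27  34  49  58  49  47  49
 0.30  32  28  19  16  19  33  30  20  31  40
 0.25  54  41  39  31  17  15  15  29  51  64
 0.20 105  73  53  25  11   6  18  50  82 110
 0.15 136  95  56  24  32  34  45  66 106 149
 0.10 137 116  84  69  87  92  84  83 115 164
 0.05 141 136 121 125 142 136 108  87 107 152
 0.00 145 144 148 158 162 140 106  82  97 141
-0.05 145 146 152 154 150 129 103  83  93 134
-0.10 143 142 142 143 141 128 105  86  91 130
-0.15 140 138 139 140 138 128 107  86  87 127
-0.20 138 138 139 137 135 128 105  84  83 124
-0.25 137 137 138 135 133 127 104  83  85 125
-0.30 133 134 137 136 133 126 107  95 104 129
-0.35 128 131 135 132 128 124 117 116 121 130
-0.40 124 125 122 119 122 125 125 125 124 122
-0.45 117 111 103 104 115 116 116 112 106 108
-0.50 112  99  83  88 100  97  95  88  84  95
t33.5 xy 0.4 92.1 ztip 98.33 F 0.5 0.1 -0.2 w-0.3
True
t35.3 xy 
[... 462 characters left out ...]
22  41  56
 0.20  98  63  44  23  10   5  18  42  70 100
 0.15 128  82  49  24  23  29  44  57  94 138
 0.10 127 102  77  66  74  81  79  73 102 151
 0.05 130 123 113 116 126 122 101  78  96 137
 0.00 133 133 138 144 146 126  97  75  88 127
-0.05 133 136 141 139 135 117  94  75  84 124
-0.10 131 132 131 128 127 118  97  77  81 122
-0.15 128 127 127 126 126 117  99  78  78 118
-0.20 127 127 127 125 124 117  96  75  75 113
-0.25 128 127 125 124 124 117  94  74  80 114
-0.30 124 123 124 124 124 117  96  85  97 119
-0.35 119 119 121 120 119 115 105 105 113 121
-0.40 113 112 108 108 112 115 113 114 115 112
-0.45 106 100  93  94 104 108 107 102  99  98
-0.50 102  90  77  79  90  91  89  80  79  87
```

View pics/end.png

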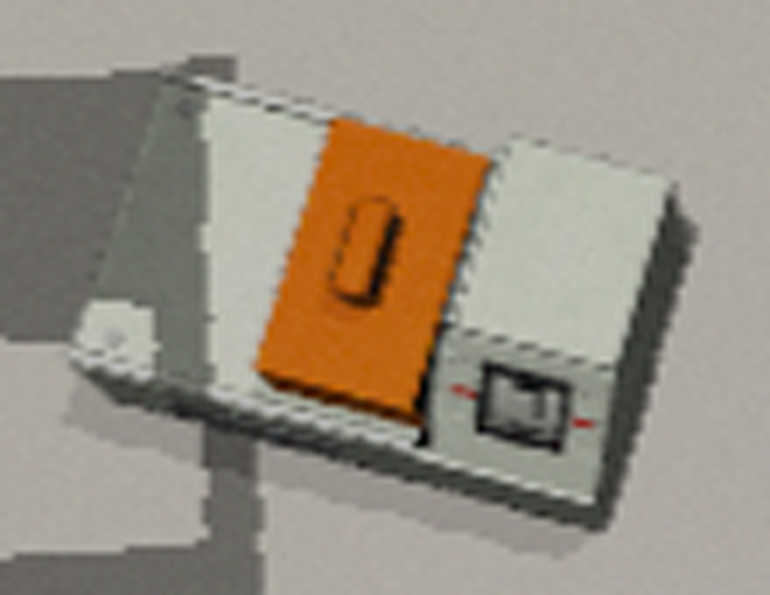

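The final picture shows the guard back at its starting place, with the lug at (365,250). The 7 is in the window at (525,405), between the red marks. The arm is clear, so I hand the job in.

Run:
```python
from h import *
st();ctrl.finish_job()
```

```text
t37.3 xy -40.4 128.8 ztip 248.29 F -0.1 0.9 0.9 w-0.1
the job is handed in; nothing more can be done
```

The job is handed in at 37 s of the 64 s allowed: the 7 is in the window, the guard is back over the wheel, and the arm is clear. `finish_job` reports no verdict, so these are my own last checks.

- **Guard:** I pushed it to its off stop, where its roof edge measured about 60 mm off. I later pushed it back to its home stop. Its last position is within about 1 mm of where it started.
- **Wheel:** I felt the crown about 21 mm above the deck. I rolled the wheel with three 18 mm strokes, one 20 mm stroke and a 2 mm nudge. The vertical force readings I took stayed at or below about 9 N, but I did not log the force continuously.
- **Number:** Before the nudge the 7 stood about 0.06 rad low. My last image put it about 0.03 rad low, with an uncertainty of about 0.05 rad and 0.17 rad allowed. It did not move when I closed the guard.
- **Bystanders:** The tool stayed over the coder or in the clear on every move. I did not measure the carriers or the pen again.
- **Disagreement:** The scene camera was too coarse to read the number. The reading comes from the top camera, and it agrees with the distance rolled to about 0.1 rad.

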